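# Lock the juice bowl on its stand

## Robot

A 7-joint arm with a two-finger parallel gripper is mounted at the origin on a cart in front of the work surface, level with it; the furniture and walls round the work are solid. World frame = base frame: x ahead of the robot, y to its left, z up, the work surface at z = 0. Lengths are in m, angles in rad, forces in N, time in s.
With the tool pointing down it reaches from about 0.4 to 0.9 m from the base axis. Payload 5.5 kg.
Tool frame: the origin (TCP) lies midway between the tips of the shut fingers; the grasp point (between the pads) lies 19 mm behind it; z points along the fingers, y is the line along which they close (so a half turn about z gives the same grasp; the last joint's range is limited). The gripper opens to 85 mm and grips with 20 to 120 N. Pads are 22 mm wide; open, the fingers measure 114 mm over their backs; the gripper's body (76 mm by 85 mm) begins 54 mm behind the grasp point. The pads swing forward as they close: fully open they stand 13 mm farther back than shut.
Start: joints at [-1.057, 0.501, -0.427, 1.55, 0.221, 1.138, -0.21], TCP at [0.161, 0.63, 0.231] pointing down, gripper open.
Joint ranges: [-2.88, 2.88], [-0.31, 2.03], [-1.54, 1.56], [0.2, 2.42], [-1.41, 4.55], [0.19, 2.02], [-2.57, 2.57]. Speed limits (rad/s): [2.57, 2.57, 3.14, 3.14, 3.14, 3.14, 3.14].

## Interface

Orientations are given as a rotation vector (axis times angle).
In Python, from workcell import telemetry, vision, manip gives the robot as it stands.
- The arm moves only by the tool play_rows, never from a script. Its argument "targets" is a list of rows, each an object of numbers: "tx", "ty", "tz": the shift along the world's x, y, z scaled (see below); "wx", "wy", "wz": the turn, a rotation vector about the world's x, y, z scaled (see below); "jaw": the opening, from -1 (shut) to 1 (fully open). A call has 1 to 8 rows; each row is the pose to reach, as a shift and turn from the pose commanded when the call began, turning the shorter way round; what a row does not reach only later rows make up. The controller multiplies each number of a shift by 600 mm and each number of a turn by 360 degrees. A row lasts 1/10 s, in which the tool goes at most 50 mm and 8.59 degrees, less where a joint would pass 70% of its speed; a pose out of reach is approached as far as the arm can. A call with a number of a shift or a turn outside -1 to 1 is refused whole. A call with a gripper value outside its range is refused whole. The fingers move at their own pace and stop on an object; the grip force is fixed at half the most. Time passes only in rows, so rows that repeat a pose let the fingers close. It gives the time, the measured TCP pose, the force, the opening and the grip force at its end, in the units of the state.
- telemetry.get_state(): the state, without advancing time (a new reading comes with each control period).
- vision.read_camera(name): name is "scene" or "top" or "wrist"; returns the picture (400x640x3 uint8, blue, green, red); there is no depth.
- vision.camera_params(name): a dict with "mtx" (3x3 intrinsics, pixels), "pose" (4x4, takes a point from camera to world coordinates); the wrist camera has in their place "hand_eye" (4x4, takes a point from camera to tool coordinates, whose origin is the TCP and whose axes are the flange's). Camera axes: x right, y up, looking along -z (the intrinsics and any distortion apply to the point x, -y, -z); pixel columns grow to the right and rows downward; lengths in m; the calibration is good to about 2 mm. A picture is of the moment at which its call begins: read the wrist's pose just before it. camera_params takes no time and is no camera call.
- manip.hand_in(): hands the job in; it is judged then, once.
Trained networks look in the newest picture that a camera, given by its name, has taken for a name from the list of things; names that differ only in an ending like _2 or _b are one class to them, and where a whole thing is asked for, a point or a joint stands for the part that bears it (a point fixed in the world has none). Each returns a list of dicts, best first, with "p" (0 to 1); they miss things now and then, are a little off and sometimes report something else, mostly with a low value. They report only what shows in the picture. A call takes as long as a camera call. They do not tell look-alikes from the thing itself.
- vision.silhouettes(camera, thing): "mask" (400x640 bool, what is visible of it) and "bbox" ([left, top, width, height] in pixels, round what is visible of it).
The state is a dict: "clock": time; "q": joint angles; "qd": joint speeds; "joint_torque": joint torques, N m; "tcp_pos": TCP position; "tool_rot": TCP orientation; "ft_force": force on the tool from outside, world axes, zero at the start; "ft_torque": the same for the moment, N m; "finger_gap": finger opening in m; "gripper_force": force on a finger pad.
Only numpy, scipy, OpenCV 4.12 (cv2) and the standard library are available. Lean on these libraries where they do the work, as an engineer would, in place of code of your own. Each camera call takes 0.05 s, during which the arm holds its last target. There are 200 camera calls.

## Task

Turn the juice bowl round in its stand until the notch in its foot faces the locking slide (the spout then faces the waiting cup), then push the slide fully home into the notch. Do not lift or tip the bowl out of its stand, leave the cup standing in its bay, and do not knock the tape roll or the glass jar away.

Things in the scene. Friction and masses are not known exactly. Their poses are not given: they have to be found in the camera images.
- stand: fixed round plate, 180 mm across, 6 mm thick. Origin: centre of its underside, on the bowl's turning axis; z up; yaw within 0.35 rad of the world axes. A rim (167 mm outer diameter, top 22 mm above the table) holds the bowl's foot with 2 mm of play; in its gap on the +y side runs the locking slide between rails 19 mm high. On the +x side, 116 mm from the axis, is the cup's bay, a ring 13 mm high
- stand_mark (a point): the mark: point on the stand, 70 mm from the turning axis on its +y side, 18 mm above the table, on the line of the locking slide. The bowl is aligned when bowl_notch comes to this point.
- bowl: aluminium bowl, 0.5 kg, 124 mm across, 75 mm high, turns with light friction on the plate. Origin: centre of its underside. Foot flange 150 mm across, 12.5 mm thick, with one V notch on its +y side (35 mm wide, 25 mm deep), spout on +x, handle on -y, across from the notch. Aligned: axes parallel to the stand's. Starts 0.55 to 1.6 rad short of that: turn it anticlockwise seen from above
- bowl_notch (a point): point in the notch of the bowl's foot, 70 mm from the bowl's axis on its +y side, 12 mm above its underside.
- bowl_spout (a point): tip of the bowl's pouring spout, 106 mm from the axis on its +x side, 65 mm above its underside.
- bowl_handle (a point): point inside the bowl's black bar handle, 110 mm from the axis on the bowl's -y side, at mid height (64 mm above the table). The handle is 18 mm wide and 18 mm high, level and radial, from 66 to 140 mm from the axis.
- lock_slide (a joint): travel of the locking slide (m): 0 = drawn back, 0.045 = fully home (hard stop). Runs straight along the stand's -y, towards the turning axis, with about 1.5 N of friction, and stays where it is left. Starts between 0 and 0.012; if the notch is not in line, the tongue meets the flange at about 0.023.
- tongue_tip (a point): round nose of the slide's flat steel tongue (24 mm wide, 8 mm thick, nose radius 12 mm), 12.5 mm above the table, 98 mm from the turning axis when drawn back, 53 mm when home. The nose centres the bowl if the notch is within about 5 mm of the line.
- slide_tab (a point): middle of the outer face (looking along the stand's +y, away from the bowl) of the slide's upright black push tab, 37 mm above the table. The tab is 46 mm wide, 9 mm thick, its top 52 mm above the table; the face is 150 mm from the turning axis when drawn back, 105 mm when home. Push this face towards the axis.
- cup: clear plastic tumbler, 56 mm across, 50 mm high, standing loose in the stand's bay. Origin: centre of its underside, z up. Leave it.
- tape_roll: loose brown tape roll, 96 mm across, 48 mm high, on the table to the right of the stand. Origin: centre of its underside. Bystander.
- glass_jar: loose open glass jar, 59 mm across, 83 mm high, on the table to the left. Origin: centre of its underside. Bystander.
Mind the look-alikes: they are no part of the job. Leave any orange, pink or purple look-alike of the cup alone.

How it is judged:
By the outcome, as a careful person would: the job done as asked, in the order asked, and still so for the second after the job is handed in, with the robot touching nothing.
It also fails if it takes over 54 s, if anything falls off the work surface, if the arm or the gripper's body presses on something with over 40 N, if the wrist force passes 120 N, or if a joint passes its speed limit or range.

## Working session

There is one attempt and no reset: what is moved stays moved. The work goes in short steps, Python scripts to look and compute and a tool call to move; the robot and the scene stay as the last step left them, time stands still between calls to the robot, and variables do not carry over. Pictures are saved under pics/ and viewed, at most 10 in all, crops included, and the job is handed in when it is done.

Besides the shell and the picture viewer there is one more tool, called after "Request:" by a JSON object that holds its "op" and its "data", one argument or row to a line. play_rows: Moves the arm, as the interface text tells. Its arguments: {"type":"object","properties":{"targets":{"type":"array"}},"required":["targets"]}

```bash
mkdir -p pics; python3 - <<'E'
from workcell import telemetry, vision, manip
import cv2, numpy as np
s=telemetry.get_state();print(s['clock'],s['tcp_pos'],s['tool_rot'],s['finger_gap'])
for c in ['scene','top']:
    im=vision.read_camera(c);cv2.imwrite(f'pics/{c}1.png',im)
    p=vision.camera_params(c);print(c,p['mtx'],p['pose'],[k for k in p])
    for t in ['stand','bowl','bowl_handle','slide_tab','cup','tape_roll','glass_jar']:
        for d in vision.silhouettes(c,t)[:2]:
            m=d['mask'];ys,xs=np.nonzero(m);print(t,round(d['p'],2),d['bbox'],xs.mean().round(1),ys.mean().round(1),m.sum())
E
```

```text
0.0 [0.16120104 0.62896558 0.23027208] [-3.92895130e-01 -3.11660729e+00  3.02542328e-03] 0.08533706441511052
scene [[403.57177478   0.         315.3952396 ]
 [  0.         403.57177478 191.96629413]
 [  0.           0.           1.        ]] [[-0.90279643  0.33018398 -0.27556697  0.33258884]
 [-0.42999862 -0.68148732  0.59217921  0.80122126]
 [ 0.00773269  0.65311069  0.75722297  0.91141465]
 [ 0.          0.          0.          1.        ]] ['mtx', 'pose']
stand 0.94 [304.5, 180.6, 76.1, 61.3] 334.7 215.5 1416
bowl 0.96 [326.9, 158.7, 72.4, 58.7] 354.7 192.7 2373
bowl_handle 0.66 [324.9, 157.0, 84.2, 63.0] 354.4 192.8 2418
slide_tab 0.62 [313.1, 214.1, 19.7, 22.7] 320.0 224.1 215
cup 0.85 [283.0, 258.1, 18.9, 23.7] 291.9 269.7 441
cup 0.83 [261.0, 184.5, 19.9, 22.6] 270.9 196.1 333
tape_roll 0.58 [381.5, 129.9, 33.7, 36.6] 399.7 147.8 802
tape_roll 0.3 [310.8, 215.6, 23.6, 22.2] 319.8 224.1 236
glass_jar 0.77 [250.9, 285.1, 23.5, 38.1] 260.7 303.2 855
top [[429.58972482   0.         326.17172729]
 [  0.         429.58972482 194.91653055]
 [  0.           0.           1.        ]] [
[... 198 characters left out ...]
   ]] ['mtx', 'pose']
stand 0.88 [288.3, 167.7, 79.5, 76.6] 322.7 208.4 1197
stand 0.73 [288.9, 193.2, 19.9, 13.5] 299.2 202.2 143
bowl 0.87 [314.2, 189.0, 58.5, 64.9] 340.3 215.3 2029
bowl_handle 0.98 [314.0, 186.9, 58.6, 68.3] 339.8 215.4 1975
bowl_handle 0.33 [339.5, 171.5, 19.2, 17.4] 348.8 177.6 242
slide_tab 0.69 [290.6, 190.3, 20.7, 18.2] 298.9 202.0 158
slide_tab 0.62 [310.2, 190.7, 63.2, 64.6] 340.1 214.4 1917
cup 0.69 [325.3, 126.0, 16.0, 23.9] 330.9 137.9 274
cup 0.66 [295.0, 137.7, 18.7, 20.8] 306.1 148.7 290
tape_roll 0.73 [408.8, 221.6, 27.6, 28.8] 421.7 232.8 388
glass_jar 0.62 [199.3, 181.6, 15.9, 20.1] 209.4 192.5 368
glass_jar 0.55 [289.2, 193.6, 23.8, 15.6] 299.5 202.2 167
```

```bash
python3 - <<'E'
import cv2, numpy as np
a=cv2.imread('pics/top1.png')[110:270,190:450];b=cv2.imread('pics/scene1.png')[110:330,230:430]
cv2.imwrite('pics/ct.png',cv2.resize(a,None,fx=3,fy=3,interpolation=cv2.INTER_CUBIC))
cv2.imwrite('pics/cs.png',cv2.resize(b,None,fx=2.7,fy=2.7,interpolation=cv2.INTER_CUBIC))
E
```

```text
(no output)
```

View pics/ct.png

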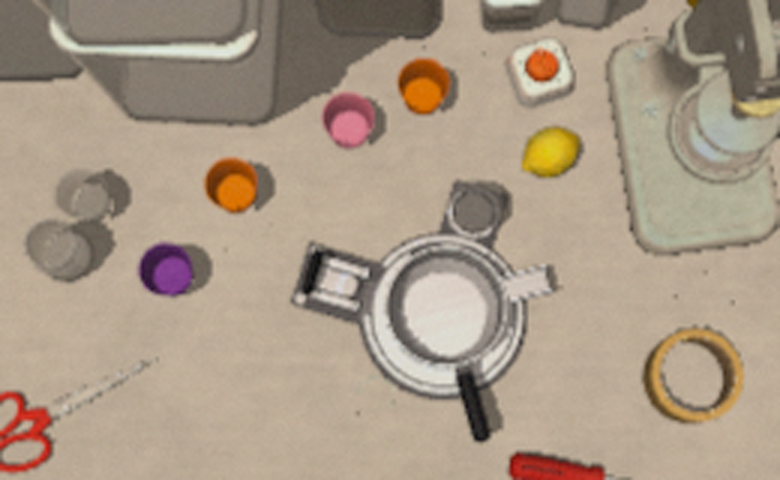

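View pics/cs.png

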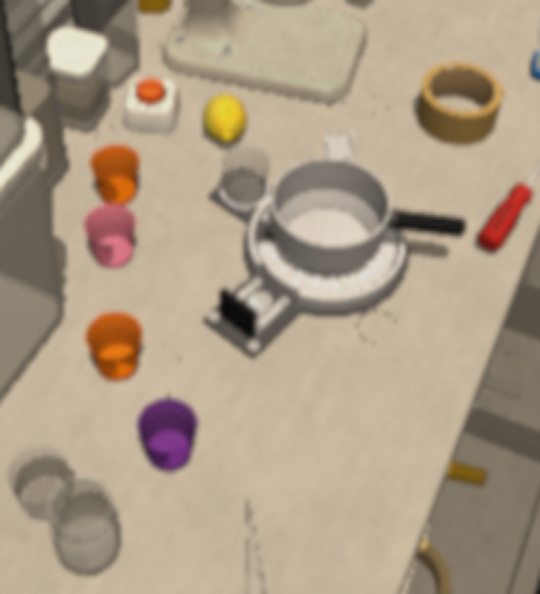

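The pictures show, in crop pixels: bowl rim centred near (445,308) in the top view, with the handle from (466,370) to (484,436). The tab is near (312,272), the real cup at (474,210) and the tape roll at (694,375). The handle must swing from the robot's side round to the right (-y). I'll fit the stand and bowl pose from these features.

```bash
cat > h.py <<'E'
import cv2, numpy as np
from workcell import vision
P={c:vision.camera_params(c) for c in ['scene','top']}
def proj(c,X):
    X=np.atleast_2d(X);T=np.linalg.inv(P[c]['pose']);Y=X@T[:3,:3].T+T[:3,3]
    Y=Y*[1,-1,-1];u=Y@P[c]['mtx'].T;return u[:,:2]/u[:,2:]
def R(a):return np.array([[np.cos(a),-np.sin(a),0],[np.sin(a),np.cos(a),0],[0,0,1]])
def W(p,yaw,X):return np.atleast_2d(X)@R(yaw).T+[p[0],p[1],0]
def circ(r,z):
    t=np.linspace(0,2*np.pi,120);return np.c_[r*np.cos(t),r*np.sin(t),0*t+z]
def ext(c,X):
    u=proj(c,X);return np.r_[u.min(0),u.max(0)]
def box(x,y,z):
    return np.array([[a,b,z] for a,b in [(x[0],y[0]),(x[1],y[0]),(x[1],y[1]),(x[0],y[1]),(x[0],y[0])]])
E
cat > fit.py <<'E'
from h import *
from scipy.optimize import least_squares
ct=lambda u,v:np.array([u/3-.33+190,v/3-.33+110]); cs=lambda u,v:np.array([u/2.7-.3+230,v/2.7-.3+110])
def res(q):
    x,y,sy,by,d=q;p=(x,y);r=[]
    r+=[proj('top',W(p,by,[0,-.140,.073]))[0]-ct(484,438),proj('top',W(p,by,[0,-.068,.073]))[0]-ct(465,369)]
    r+=[proj('scene',W(p,by,[0,-.140,.064]))[0]-cs(463,226)]
    e=ext('top',W(p,0,circ(.09,.006)));r+=[[e[0]-ct(358,0)[0],e[2]-ct(528,0)[0],e[3]-ct(0,398)[1]]]
    e=ext('scene',W(p,0,circ(.062,.081)));r+=[[e[0]-cs(272,0)[0],e[2]-cs(389,0)[0],e[1]-cs(0,161)[1]]]
    r+=[proj('scene',W(p,sy,[[.023,.150-d,.052],[-.023,.150-d,.052]])).ravel()-np.r_[cs(221,289),cs(255,314)]]
    r+=[proj('top',W(p,sy,[0,.1455-d,.052]))[0]-ct(313,272)]
    r+=[proj('top',W(p,sy,[.116,0,.0]))[0]-ct(476,216)]
    return np.concatenate([np.ravel(a) for a in r])
s=least_squares(res,[.4,.1,-.1,-1.3,.005],loss='soft_l1');q=s.x
print(q.round(4));print(res(q).round(1))
x,y,sy,by,d=q;p=(x,y)
for c,f,o,k in [('top','pics/top1.png',(280,140),6),('scene','pics/scene1.png',(290,150),6)]:
    im=cv2.imread(f)[o[1]:o[1]+120 if c=='top' else o[1]+100,o[0]:o[0]+120]
    im=cv2.resize(im,None,fx=5,fy=5,interpolation=cv2.INTER_CUBIC)
    def dr(X,col):cv2.polylines(im,[((proj(c,X)-o+.5)*5*4).round().astype(int)],False,col,1,cv2.LINE_AA,2)
    dr(W(p,0,circ(.09,.006)),(0,255,0));dr(W(p,0,circ(.062,.081)),(0,0,255))
    dr(W(p,by,box((-.009,.009),(-.14,-.066),.073)),(255,0,255));dr(W(p,sy,box((-.023,.023),(.141-d,.15-d),.052)),(255,128,0))
    dr(W(p,sy,circ(.028,.05)+[.116,0,0]),(255,255,0))
    cv2.imwrite(f'pics/o_{c}.png',im)
    globals()['I'+c]=im
cv2.imwrite('pics/ov.png',np.vstack([np.hstack([Itop[:500],Iscene[:500]])])[:, :1200] if 0 else cv2.resize(np.hstack([Itop[:500],Iscene[:500]]),(800,333)))
E
python3 fit.py
```

```text
[ 0.5572  0.0786 -0.2708 -1.2799  0.0046]
[ 0.2  0.6 -0.3  0.4  0.7 -0.1  0.  -0.3  0.3 -0.8  0.7 -2.2 -0.4 -0.1
  0.1 -0.2  0.1 -0.5 -1.5 -1.1]
```

View pics/o_top.png

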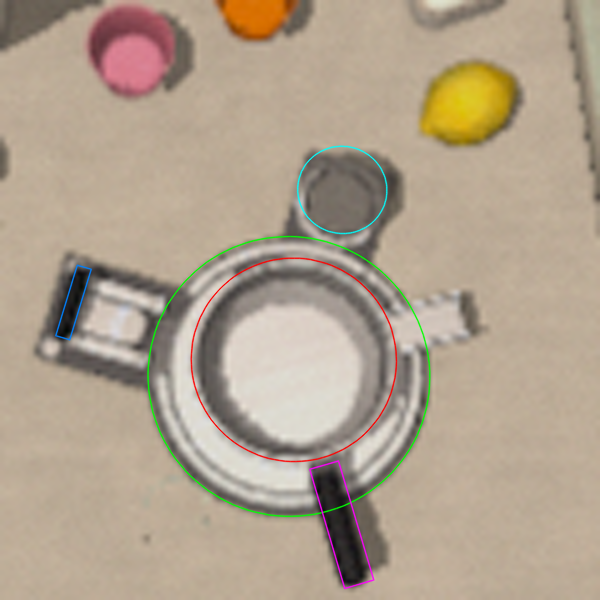

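View pics/o_scene.png

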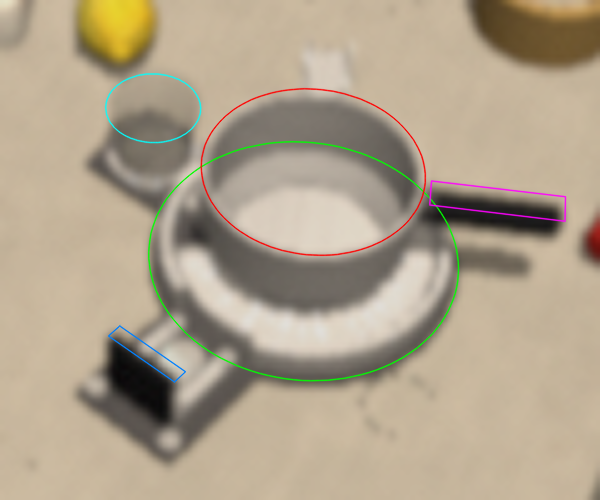

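The overlay matches to about 2–3 mm. The axis is at (0.557, 0.079), stand yaw is -0.27 and bowl yaw is -1.28, so the turn is about +1.01 rad. I'll straddle the handle, with the wrist turned -149° so that the joint range suffices.

Request:
{"op": "play_rows", "data": {
  "targets": [
    {"tx":0.482,"ty":-0.971,"tz":-0.08,"wx":0,"wy":0,"wz":-0.4137,"jaw":1},
    {"tx":0.482,"ty":-0.971,"tz":-0.08,"wx":0,"wy":0,"wz":-0.4137,"jaw":1},
    {"tx":0.482,"ty":-0.971,"tz":-0.08,"wx":0,"wy":0,"wz":-0.4137,"jaw":1},
    {"tx":0.482,"ty":-0.971,"tz":-0.08,"wx":0,"wy":0,"wz":-0.4137,"jaw":1},
    {"tx":0.482,"ty":-0.971,"tz":-0.08,"wx":0,"wy":0,"wz":-0.4137,"jaw":1},
    {"tx":0.482,"ty":-0.971,"tz":-0.08,"wx":0,"wy":0,"wz":-0.4137,"jaw":1},
    {"tx":0.482,"ty":-0.971,"tz":-0.08,"wx":0,"wy":0,"wz":-0.4137,"jaw":1},
    {"tx":0.482,"ty":-0.971,"tz":-0.08,"wx":0,"wy":0,"wz":-0.4137,"jaw":1}
  ]
}}

```text
clock: 1.6
tcp_pos: [0.3394, 0.2707, 0.2022]
tool_rot: [2.091, 2.344, 0.002]
ft_force: [1.6, -0.4, -0.5]
finger_gap: 0.0852
gripper_force: 0.0
```

Request:
{"op": "play_rows", "data": {
  "targets": [
    {"tx":0.184,"ty":-0.374,"tz":-0.03,"wx":0,"wy":0,"wz":-0.22,"jaw":1},
    {"tx":0.184,"ty":-0.374,"tz":-0.03,"wx":0,"wy":0,"wz":-0.22,"jaw":1},
    {"tx":0.184,"ty":-0.374,"tz":-0.03,"wx":0,"wy":0,"wz":-0.22,"jaw":1},
    {"tx":0.184,"ty":-0.374,"tz":-0.03,"wx":0,"wy":0,"wz":-0.22,"jaw":1},
    {"tx":0.184,"ty":-0.374,"tz":-0.03,"wx":0,"wy":0,"wz":-0.22,"jaw":1},
    {"tx":0.184,"ty":-0.374,"tz":-0.03,"wx":0,"wy":0,"wz":-0.22,"jaw":1},
    {"tx":0.184,"ty":-0.374,"tz":-0.03,"wx":0,"wy":0,"wz":-0.22,"jaw":1},
    {"tx":0.184,"ty":-0.374,"tz":-0.03,"wx":0,"wy":0,"wz":-0.22,"jaw":1}
  ]
}}

```text
clock: 2.4
tcp_pos: [0.4493, 0.0474, 0.184]
tool_rot: [-3.05, -0.752, -0.001]
ft_force: [0.3, -0.2, -0.4]
finger_gap: 0.0853
gripper_force: 0.0
```

Request:
{"op": "play_rows", "data": {
  "targets": [
    {"tx":0,"ty":0,"tz":0,"wx":0,"wy":0,"wz":0,"jaw":0.2},
    {"tx":0,"ty":0,"tz":0,"wx":0,"wy":0,"wz":0,"jaw":0.2}
  ]
}}

```text
clock: 2.6
tcp_pos: [0.4491, 0.0482, 0.184]
tool_rot: [-3.046, -0.77, -0.001]
ft_force: [1.0, -0.9, 1.2]
finger_gap: 0.0591
gripper_force: 0.0
```

```bash
cat > st.py <<'E'
from h import *
from workcell import telemetry
from scipy.spatial.transform import Rotation as Ro
s=telemetry.get_state();M=Ro.from_rotvec(s['tool_rot']).as_matrix();t=np.array(s['tcp_pos'])
print(s['clock'],t.round(4),'yaw y',np.degrees(np.arctan2(M[1,1],M[0,1])).round(2),'z',M[:,2].round(3),s['finger_gap'],s['q'])
E
cat > wr.py <<'E'
from st import *
import sys
p=vision.camera_params('wrist');im=vision.read_camera('wrist')
T=np.eye(4);T[:3,:3]=M;T[:3,3]=t;P['wrist']={'mtx':p['mtx'],'pose':T@p['hand_eye']}
c=np.array([.5572,.0786]);by=float(sys.argv[2])
o=im.copy()
def dr(X,col):
    cv2.polylines(o,[proj('wrist',X).round().astype(int)],False,col,1,cv2.LINE_AA)
dr(W(c,by,box((-.009,.009),(-.14,-.066),.073)),(255,0,255));dr(W(c,0,circ(.062,.081)),(0,0,255));dr(W(c,0,circ(.09,.006)),(0,255,0))
dr(W(c,-.271,box((-.001,.001),(.06,.16),.019)),(255,128,0))
cv2.imwrite(sys.argv[1],o)
E
python3 wr.py pics/w1.png -1.28
```

```text
2.6 [0.4491 0.0482 0.184 ] yaw y -61.62 z [ 0.  0. -1.] 0.05913685681229805 [-0.39006978  0.17722662  0.24724126  2.09519893 -0.05629095  0.87490419
 -1.1859326 ]
```

View pics/w1.png

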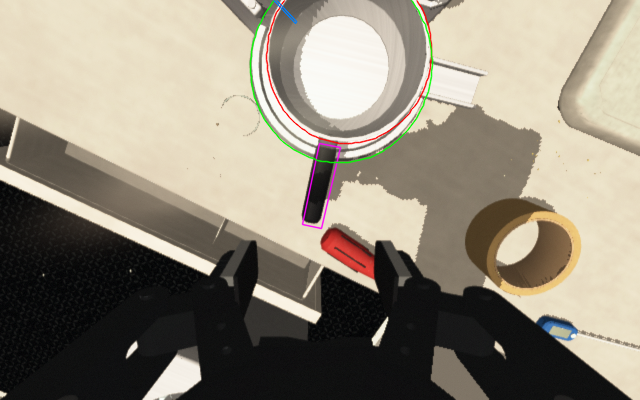

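The wrist view agrees: the handle runs (330,145)–(312,220), within about 3 mm of the overlay. Next I straddle it.

Request:
{"op": "play_rows", "data": {
  "targets": [
    {"tx":0.0015,"ty":-0.003,"tz":0,"wx":0,"wy":0,"wz":-0.0325,"jaw":0.2},
    {"tx":0.0015,"ty":-0.003,"tz":-0.07,"wx":0,"wy":0,"wz":-0.0325,"jaw":0.2},
    {"tx":0.0015,"ty":-0.003,"tz":-0.13,"wx":0,"wy":0,"wz":-0.0325,"jaw":0.2},
    {"tx":0.0015,"ty":-0.003,"tz":-0.2,"wx":0,"wy":0,"wz":-0.0325,"jaw":0.2},
    {"tx":0.0015,"ty":-0.003,"tz":-0.235,"wx":0,"wy":0,"wz":-0.0325,"jaw":0.2},
    {"tx":0.0015,"ty":-0.003,"tz":-0.235,"wx":0,"wy":0,"wz":-0.0325,"jaw":0.2},
    {"tx":0.0015,"ty":-0.003,"tz":-0.235,"wx":0,"wy":0,"wz":-0.0325,"jaw":-0.36},
    {"tx":0.0015,"ty":-0.003,"tz":-0.235,"wx":0,"wy":0,"wz":-0.0325,"jaw":-0.36}
  ]
}}

```text
clock: 3.45
tcp_pos: [0.4513, 0.0464, 0.0442]
tool_rot: [-3.109, -0.45, -0.004]
ft_force: [0.0, 0.7, 0.7]
finger_gap: 0.0274
gripper_force: 0.0
```

Request:
{"op": "play_rows", "data": {
  "targets": [
    {"tx":0,"ty":0,"tz":0,"wx":0,"wy":0,"wz":0,"jaw":-0.36},
    {"tx":0,"ty":0,"tz":0,"wx":0,"wy":0,"wz":0,"jaw":-0.36},
    {"tx":0,"ty":0,"tz":0,"wx":0,"wy":0,"wz":0,"jaw":-0.36}
  ]
}}

```text
clock: 3.75
tcp_pos: [0.4505, 0.0463, 0.0436]
tool_rot: [-3.109, -0.449, -0.003]
ft_force: [-0.3, 0.2, 0.5]
finger_gap: 0.0277
gripper_force: 0.0
```

```bash
python3 st.py; python3 - <<'E'
import numpy as np
c=np.array([.5572,.0786]);r=.112
f=lambda b:c+r*np.array([np.sin(b),-np.cos(b)])
p0=f(-1.28)
for k in range(1,17):
    b=-1.28+k*.0656; d=(f(b)-p0)/.6; print(k,d.round(4),round(k*.0656/2/np.pi,4))
E
```

```text
3.75 [0.4505 0.0463 0.0436] yaw y -73.56 z [ 0.002  0.    -1.   ] 0.027704044870193817 [-0.34970169  0.43547605  0.22009997  2.18067385 -0.18046613  0.5402494
 -1.27845344]
1 [ 0.0039 -0.0116] 0.0104
2 [ 0.0085 -0.0229] 0.0209
3 [ 0.0139 -0.0339] 0.0313
4 [ 0.02   -0.0446] 0.0418
5 [ 0.0268 -0.0548] 0.0522
6 [ 0.0342 -0.0645] 0.0626
7 [ 0.0422 -0.0737] 0.0731
8 [ 0.0509 -0.0824] 0.0835
9 [ 0.0601 -0.0905] 0.094
10 [ 0.0698 -0.098 ] 0.1044
11 [ 0.0799 -0.1048] 0.1148
12 [ 0.0905 -0.1109] 0.1253
13 [ 0.1015 -0.1164] 0.1357
14 [ 0.1128 -0.1211] 0.1462
15 [ 0.1244 -0.125 ] 0.1566
16 [ 0.1362 -0.1282] 0.167
```

Request:
{"op": "play_rows", "data": {
  "targets": [
    {"tx":0.0039,"ty":-0.0116,"tz":0,"wx":0,"wy":0,"wz":0.0104,"jaw":-0.36},
    {"tx":0.0085,"ty":-0.0229,"tz":0,"wx":0,"wy":0,"wz":0.0209,"jaw":-0.36},
    {"tx":0.0139,"ty":-0.0339,"tz":0,"wx":0,"wy":0,"wz":0.0313,"jaw":-0.36},
    {"tx":0.02,"ty":-0.0446,"tz":0,"wx":0,"wy":0,"wz":0.0418,"jaw":-0.36},
    {"tx":0.0268,"ty":-0.0548,"tz":0,"wx":0,"wy":0,"wz":0.0522,"jaw":-0.36},
    {"tx":0.0342,"ty":-0.0645,"tz":0,"wx":0,"wy":0,"wz":0.0626,"jaw":-0.36},
    {"tx":0.0422,"ty":-0.0737,"tz":0,"wx":0,"wy":0,"wz":0.0731,"jaw":-0.36},
    {"tx":0.0509,"ty":-0.0824,"tz":0,"wx":0,"wy":0,"wz":0.0835,"jaw":-0.36}
  ]
}}

```text
clock: 4.55
tcp_pos: [0.4803, -0.0033, 0.0431]
tool_rot: [-2.885, -1.244, 0.001]
ft_force: [-1.8, -0.2, 1.3]
finger_gap: 0.0273
gripper_force: 0.5
```

```bash
python3 st.py
```

```text
4.55 [ 0.4803 -0.0033  0.0431] yaw y -43.35 z [-0.  0. -1.] 0.027334524527370497 [-0.12240822  0.46474504  0.08744385  2.11162517 -0.07320522  0.5684578
 -0.73908276]
```

Request:
{"op": "play_rows", "data": {
  "targets": [
    {"tx":0.0092,"ty":-0.0081,"tz":0,"wx":0,"wy":0,"wz":0.0105,"jaw":-0.36},
    {"tx":0.0189,"ty":-0.0156,"tz":0,"wx":0,"wy":0,"wz":0.0209,"jaw":-0.36},
    {"tx":0.029,"ty":-0.0224,"tz":0,"wx":0,"wy":0,"wz":0.0313,"jaw":-0.36},
    {"tx":0.0396,"ty":-0.0285,"tz":0,"wx":0,"wy":0,"wz":0.0418,"jaw":-0.36},
    {"tx":0.0506,"ty":-0.034,"tz":0,"wx":0,"wy":0,"wz":0.0522,"jaw":-0.36},
    {"tx":0.0619,"ty":-0.0387,"tz":0,"wx":0,"wy":0,"wz":0.0627,"jaw":-0.36},
    {"tx":0.0735,"ty":-0.0426,"tz":0,"wx":0,"wy":0,"wz":0.0731,"jaw":-0.36},
    {"tx":0.0853,"ty":-0.0458,"tz":0,"wx":0,"wy":0,"wz":0.0835,"jaw":-0.36}
  ]
}}

```text
clock: 5.35
tcp_pos: [0.5313, -0.0311, 0.043]
tool_rot: [-2.464, -1.949, 0.001]
ft_force: [-1.1, 0.9, 0.9]
finger_gap: 0.0274
gripper_force: 0.6
```

Request:
{"op": "play_rows", "data": {
  "targets": [
    {"tx":0,"ty":0,"tz":0,"wx":0,"wy":0,"wz":0,"jaw":0.2},
    {"tx":0,"ty":0,"tz":0,"wx":0,"wy":0,"wz":0,"jaw":0.2},
    {"tx":0,"ty":0,"tz":0,"wx":0,"wy":0,"wz":0,"jaw":0.2},
    {"tx":0,"ty":0,"tz":0.08,"wx":0,"wy":0,"wz":0,"jaw":0.2},
    {"tx":0,"ty":0,"tz":0.16,"wx":0,"wy":0,"wz":0,"jaw":0.2},
    {"tx":0,"ty":0,"tz":0.24,"wx":0,"wy":0,"wz":0,"jaw":0.2},
    {"tx":0,"ty":0,"tz":0.24,"wx":0,"wy":0,"wz":0,"jaw":0.2},
    {"tx":0,"ty":0,"tz":0.24,"wx":0,"wy":0,"wz":0,"jaw":0.2}
  ]
}}

```text
clock: 6.15
tcp_pos: [0.5324, -0.0305, 0.1885]
tool_rot: [2.465, 1.944, 0.004]
ft_force: [-0.2, 0.1, -0.4]
finger_gap: 0.0513
gripper_force: 0.0
```

```bash
python3 wr.py pics/w2.png -0.27
```

```text
6.15 [ 0.5324 -0.0305  0.1885] yaw y -13.48 z [ 0.003 -0.    -1.   ] 0.051322017464649546 [ 0.04832196  0.30937321 -0.04938481  1.89986449  0.01878082  0.92940409
 -0.24518542]
```

View pics/w2.png

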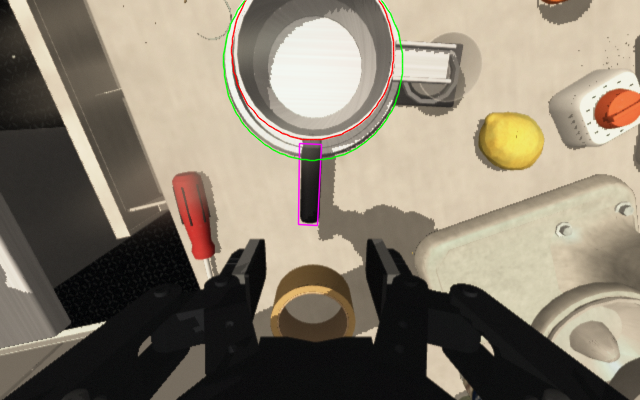

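The handle (310,145)–(309,222) now lies on the predicted aligned overlay, and the spout points over the cup. Now I check the notch and slide from above the bowl.

Request:
{"op": "play_rows", "data": {
  "targets": [
    {"tx":0.03,"ty":0.1,"tz":0.05,"wx":0,"wy":0,"wz":0,"jaw":-1},
    {"tx":0.04,"ty":0.15,"tz":0.06,"wx":0,"wy":0,"wz":0,"jaw":-1},
    {"tx":0.04,"ty":0.15,"tz":0.06,"wx":0,"wy":0,"wz":0,"jaw":-1},
    {"tx":0.04,"ty":0.15,"tz":0.06,"wx":0,"wy":0,"wz":0,"jaw":-1},
    {"tx":0.04,"ty":0.15,"tz":0.06,"wx":0,"wy":0,"wz":0,"jaw":-1}
  ]
}}

```text
clock: 6.7
tcp_pos: [0.5542, 0.058, 0.2209]
tool_rot: [-2.466, -1.944, 0.006]
ft_force: [0.4, -1.1, 0.5]
finger_gap: 0.0004
gripper_force: 0.0
```

```bash
python3 wr.py pics/w3.png -0.27
```

```text
6.7 [0.5542 0.058  0.2209] yaw y -13.51 z [-0.004 -0.001 -1.   ] 0.0003679294216539559 [-0.08048405  0.31856515 -0.08829128  1.80438162  0.03306696  1.02392819
 -0.41749471]
```

View pics/w3.png

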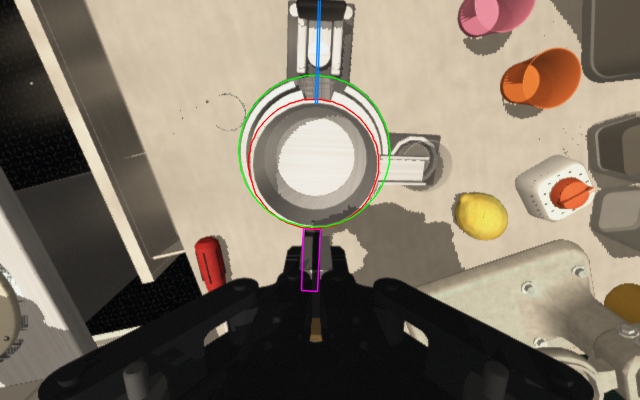

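The notch at (317,88) is in line with the tongue at (320,55). I move behind the tab.

Request:
{"op": "play_rows", "data": {
  "targets": [
    {"tx":0.0867,"ty":0.332,"tz":0,"wx":0,"wy":0,"wz":-0.0056,"jaw":-1},
    {"tx":0.0867,"ty":0.332,"tz":0,"wx":0,"wy":0,"wz":-0.0056,"jaw":-1},
    {"tx":0.0867,"ty":0.332,"tz":0,"wx":0,"wy":0,"wz":-0.0056,"jaw":-1},
    {"tx":0.0867,"ty":0.332,"tz":0,"wx":0,"wy":0,"wz":-0.0056,"jaw":-1},
    {"tx":0.0867,"ty":0.332,"tz":0,"wx":0,"wy":0,"wz":-0.0056,"jaw":-1},
    {"tx":0.0867,"ty":0.332,"tz":0,"wx":0,"wy":0,"wz":-0.0056,"jaw":-1}
  ]
}}

```text
clock: 7.35
tcp_pos: [0.6069, 0.2592, 0.2213]
tool_rot: [-2.498, -1.904, 0.003]
ft_force: [-0.3, -0.5, -0.1]
finger_gap: 0.0002
gripper_force: 0.0
```

Request:
{"op": "play_rows", "data": {
  "targets": [
    {"tx":0,"ty":0,"tz":-0.07,"wx":0,"wy":0,"wz":0,"jaw":-1},
    {"tx":0,"ty":0,"tz":-0.14,"wx":0,"wy":0,"wz":0,"jaw":-1},
    {"tx":0,"ty":0,"tz":-0.21,"wx":0,"wy":0,"wz":0,"jaw":-1},
    {"tx":0,"ty":0,"tz":-0.27,"wx":0,"wy":0,"wz":0,"jaw":-1},
    {"tx":0,"ty":0,"tz":-0.315,"wx":0,"wy":0,"wz":0,"jaw":-1},
    {"tx":0,"ty":0,"tz":-0.315,"wx":0,"wy":0,"wz":0,"jaw":-1}
  ]
}}

```text
clock: 7.95
tcp_pos: [0.6043, 0.2525, 0.0289]
tool_rot: [-2.504, -1.897, 0.016]
ft_force: [-0.3, -0.7, 0.2]
finger_gap: 0.0004
gripper_force: 0.0
```

Request:
{"op": "play_rows", "data": {
  "targets": [
    {"tx":-0.003,"ty":-0.0112,"tz":0,"wx":0,"wy":0,"wz":0,"jaw":-1},
    {"tx":-0.006,"ty":-0.0224,"tz":0,"wx":0,"wy":0,"wz":0,"jaw":-1},
    {"tx":-0.009,"ty":-0.0336,"tz":0,"wx":0,"wy":0,"wz":0,"jaw":-1},
    {"tx":-0.0125,"ty":-0.045,"tz":0,"wx":0,"wy":0,"wz":0,"jaw":-1},
    {"tx":-0.0155,"ty":-0.056,"tz":0,"wx":0,"wy":0,"wz":0,"jaw":-1},
    {"tx":-0.0187,"ty":-0.0675,"tz":0,"wx":0,"wy":0,"wz":0,"jaw":-1},
    {"tx":-0.0218,"ty":-0.0787,"tz":0,"wx":0,"wy":0,"wz":0,"jaw":-1},
    {"tx":-0.025,"ty":-0.09,"tz":0,"wx":0,"wy":0,"wz":0,"jaw":-1}
  ]
}}

```text
clock: 8.75
tcp_pos: [0.5927, 0.2042, 0.0341]
tool_rot: [-2.5, -1.902, -0.001]
ft_force: [0.5, 2.5, 1.1]
finger_gap: 0.0004
gripper_force: 0.9
```

Request:
{"op": "play_rows", "data": {
  "targets": [
    {"tx":-0.0018,"ty":-0.0064,"tz":0,"wx":0,"wy":0,"wz":0,"jaw":-1},
    {"tx":-0.0036,"ty":-0.0128,"tz":0,"wx":0,"wy":0,"wz":0,"jaw":-1},
    {"tx":-0.0036,"ty":-0.0128,"tz":0,"wx":0,"wy":0,"wz":0,"jaw":-1}
  ]
}}

```text
clock: 9.05
tcp_pos: [0.5901, 0.1957, 0.0336]
tool_rot: [2.501, 1.901, -0.002]
ft_force: [-0.2, 1.3, -0.0]
finger_gap: 0.0001
gripper_force: 0.0
```

Request:
{"op": "play_rows", "data": {
  "targets": [
    {"tx":-0.0009,"ty":-0.0032,"tz":0,"wx":0,"wy":0,"wz":0,"jaw":-1},
    {"tx":-0.0018,"ty":-0.0064,"tz":0,"wx":0,"wy":0,"wz":0,"jaw":-1},
    {"tx":-0.0027,"ty":-0.0096,"tz":0,"wx":0,"wy":0,"wz":0,"jaw":-1},
    {"tx":-0.0027,"ty":-0.0096,"tz":0,"wx":0,"wy":0,"wz":0,"jaw":-1}
  ]
}}

```text
clock: 9.45
tcp_pos: [0.5887, 0.1915, 0.0337]
tool_rot: [-2.5, -1.902, -0.0]
ft_force: [0.4, 2.4, -1.9]
finger_gap: 0.0004
gripper_force: 1.3
```

Request:
{"op": "play_rows", "data": {
  "targets": [
    {"tx":-0.0009,"ty":-0.0032,"tz":0,"wx":0,"wy":0,"wz":0,"jaw":-1},
    {"tx":-0.0018,"ty":-0.0064,"tz":0,"wx":0,"wy":0,"wz":0,"jaw":-1},
    {"tx":-0.0018,"ty":-0.0064,"tz":0,"wx":0,"wy":0,"wz":0,"jaw":-1}
  ]
}}

```text
clock: 9.75
tcp_pos: [0.5887, 0.1914, 0.0339]
tool_rot: [-2.496, -1.904, -0.009]
ft_force: [4.5, 8.7, -7.5]
finger_gap: -0.0003
gripper_force: 5.0
```

Request:
{"op": "play_rows", "data": {
  "targets": [
    {"tx":-0.0009,"ty":-0.0032,"tz":0,"wx":0,"wy":0,"wz":0,"jaw":-1},
    {"tx":-0.0018,"ty":-0.0064,"tz":0,"wx":0,"wy":0,"wz":0,"jaw":-1},
    {"tx":-0.0018,"ty":-0.0064,"tz":0,"wx":0,"wy":0,"wz":0,"jaw":-1}
  ]
}}

```text
clock: 10.05
tcp_pos: [0.5886, 0.1912, 0.0342]
tool_rot: [-2.493, -1.905, -0.016]
ft_force: [7.1, 16.7, -12.4]
finger_gap: -0.0001
gripper_force: 8.5
```

Firm stop at the home distance (18 N with no travel). I back off, lift and look from above the bowl.

Request:
{"op": "play_rows", "data": {
  "targets": [
    {"tx":0.008,"ty":0.03,"tz":0,"wx":0,"wy":0,"wz":0,"jaw":-1},
    {"tx":0.018,"ty":0.065,"tz":0,"wx":0,"wy":0,"wz":0,"jaw":-1},
    {"tx":0.018,"ty":0.065,"tz":0.08,"wx":0,"wy":0,"wz":0,"jaw":-1},
    {"tx":0.018,"ty":0.065,"tz":0.16,"wx":0,"wy":0,"wz":0,"jaw":-1},
    {"tx":0.018,"ty":0.065,"tz":0.24,"wx":0,"wy":0,"wz":0,"jaw":-1},
    {"tx":0.018,"ty":0.065,"tz":0.31,"wx":0,"wy":0,"wz":0,"jaw":-1},
    {"tx":0.018,"ty":0.065,"tz":0.31,"wx":0,"wy":0,"wz":0,"jaw":-1}
  ]
}}

```text
clock: 10.75
tcp_pos: [0.6015, 0.2233, 0.2276]
tool_rot: [2.498, 1.898, 0.017]
ft_force: [0.4, 0.1, -0.5]
finger_gap: -0.0003
gripper_force: 0.0
```

Request:
{"op": "play_rows", "data": {
  "targets": [
    {"tx":-0.08,"ty":-0.3,"tz":0,"wx":0,"wy":0,"wz":0,"jaw":-1},
    {"tx":-0.08,"ty":-0.3,"tz":0,"wx":0,"wy":0,"wz":0,"jaw":-1},
    {"tx":-0.08,"ty":-0.3,"tz":0,"wx":0,"wy":0,"wz":0,"jaw":-1},
    {"tx":-0.08,"ty":-0.3,"tz":0,"wx":0,"wy":0,"wz":0,"jaw":-1},
    {"tx":-0.08,"ty":-0.3,"tz":0,"wx":0,"wy":0,"wz":0,"jaw":-1},
    {"tx":-0.08,"ty":-0.3,"tz":0,"wx":0,"wy":0,"wz":0,"jaw":-1}
  ]
}}

```text
clock: 11.35
tcp_pos: [0.5491, 0.0408, 0.2197]
tool_rot: [-2.503, -1.898, 0.002]
ft_force: [-0.3, 0.8, -0.1]
finger_gap: -0.0001
gripper_force: 0.0
```

```bash
python3 wr.py pics/w4.png -0.27
```

```text
11.35 [0.5491 0.0408 0.2197] yaw y -15.66 z [-0.001 -0.001 -1.   ] -7.037144288317732e-05 [-0.04590997  0.3066983  -0.09353405  1.8239673   0.03378875  1.01338142
 -0.42624163]
```

View pics/w4.png

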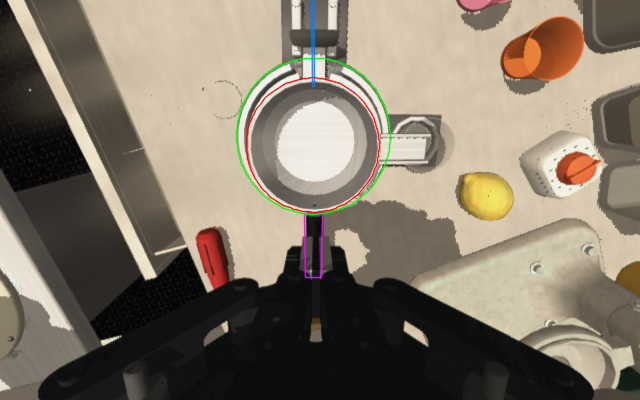

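The tab at (314,38) is up against the rim, the tongue is in the notch at (314,70), and the cup stands in its bay with the spout over it.

```bash
python3 -c "
from workcell import manip
print(manip.hand_in())"
```

```text
the job is handed in; nothing more can be done
None
```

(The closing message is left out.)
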